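# Take the mug warmer's temperature through its roof port

### The arm

A 7-joint arm with a two-finger parallel gripper is mounted at the origin on a cart in front of the work surface, level with it; the furniture and walls round the work are solid. World frame = base frame: x ahead of the robot, y to its left, z up, the work surface at z = 0. Lengths are in mm, angles in rad, forces in N, time in s.
With the tool pointing down it reaches from about 400 to 850 mm from the base axis. Payload 4.4 kg.
Tool frame: the origin (TCP) lies at the very end of the fingers, on their centre line; the grasp point (between the pads) lies 19 mm behind it (grip_depth is the y of the grasp point in the tool frame, in mm); y points along the fingers, z is the direction in which the jaws open and shut, and the axes are right-handed (so a half turn about y gives the same grasp; the last joint's range is limited). The gripper opens to 94 mm and grips with 3 to 60 N. Pads are 16 mm wide; open, the fingers measure 119 mm over their backs; the gripper's body (75 mm by 177 mm) begins 78 mm behind the grasp point.
Start: joints at [-1.318, 0.628, 0.038, 1.517, -0.027, 0.996, -0.02], TCP at [203.703, 617.271, 205.478] pointing down, gripper open.
Joint ranges: [-3.06, 3.06], [-0.37, 2.12], [-1.25, 1.32], [0.18, 2.47], [-1.1, 4.24], [0.23, 1.98], [-2.94, 2.94]. Speed limits (rad/s): [2.57, 2.57, 3.14, 3.14, 3.14, 3.14, 3.14].

### API

Orientations are given as a unit quaternion [x, y, z, w].
In Python, from plant import state, read_camera, camera_info, hand_in, trace, place_of, grip_depth gives the robot as it stands.
- The arm moves only by the shell command python3 -m jog 'ROWS' [FORCE]. ROWS is JSON, a list of rows, each a list of 3 entries, a list of its own where there are three numbers: the shift along the tool's x, y, z in mm, then the turn, a rotation vector about the tool's x, y, z in degrees, then the opening, from 0 (shut) to 1 (fully open). In form: [[[x, y, z], [ax, ay, az], jaw], ...]. A call has 1 to 8 rows; each row shifts and turns the pose as measured when the row begins, along the tool's axes as they then stand; what a row does not reach is not made up. A row lasts 1/8 s, in which the tool goes at most 62.5 mm and 10.7 degrees, less where a joint would pass 70% of its speed; a pose out of reach is approached as far as the arm can. A call with a gripper value outside its range is refused whole. The fingers move at their own pace and stop on an object; FORCE is the grip in N (left out, the last holds). Time passes only in rows, so rows that do not move let the fingers close. It gives the time, the measured TCP pose, the force and the opening at its end, in the units of the state.
- state(): the state, without advancing time (a new reading comes with each control period).
- read_camera(name): name is "side" or "top"; returns the picture (400x640x3 uint8, red, green, blue); there is no depth.
- camera_info(name): a dict with "fx", "fy", "cx", "cy" (pixels), "R" (3x3) and "t" (3): a world point X has camera coordinates R X + t. Camera axes: x right, y down, z forward; pixel columns grow to the right and rows downward; lengths in mm; the calibration is good to about 2 mm. A picture is of the moment at which its call begins. camera_info takes no time and is no camera call.
- hand_in(): hands the job in, once; it reports no verdict.
Trained networks look in the newest picture that a camera, given by its name, has taken for a name from the list of things; names that differ only in an ending like _2 or _b are one class to them, and where a whole thing is asked for, a point or a joint stands for the part that bears it (a point fixed in the world has none). Each returns a list of dicts, best first, with "confidence" (0 to 1); they miss things now and then, are a little off and sometimes report something else, mostly with a low value. They report only what shows in the picture. A call takes as long as a camera call.
- trace(camera, query): "region" (400x640 bool, what is visible of it).
- place_of(camera, query): "at" ([x, y, z] in mm, in world coordinates, good to about 4 mm: a listed point, or the origin of a listed thing).
The state is a dict: "clock": time; "joint_pos": joint angles; "dq": joint speeds; "joint_efforts": joint torques, N m; "ee_pos": TCP position; "ee_rot": TCP orientation; "ft_force": force on the tool from outside, world axes, zero at the start; "torque": the same for the moment, N m; "width": finger opening in mm.
Only numpy, scipy, OpenCV 4.12 (cv2) and the standard library are available. Lean on these libraries where they do the work, as an engineer would, in place of code of your own. Each camera call takes 0.05 s, during which the arm holds its last target.

### The job

The door of the small mug warmer has been left hanging open: push it up fully shut first. Then lift the yellow probe thermometer out of its stand, bring it over the warmer and lower its thin rod upright through the blue port in the warmer's roof, without the probe touching the warmer, until the red ring on the rod is level with the top of the port. Finish while still holding it there, still, upright and centred in the port, and leave the other things on the counter where they stand.

Things in the scene. Friction and masses are not known exactly. Their poses are not given: they have to be found in the camera images.
- warmer: White mug warmer, a fixed box 170 (x, depth) x 190 (y, width) x 135 mm (z) on the counter. Origin: centre of its underside; its own -x is the door side (towards the robot). An upside-down mug stands inside in the +y half, its top 110 mm above the counter; the chamber under the port is empty down to its floor at z = 20 mm.
- port (a point): Centre of the top of the blue collar of the port, 147 mm above the counter, at x = +5, y = -45 mm in the warmer's frame. The collar (36 mm outside diameter) stands 12 mm above the roof. Round upright bore 20 mm in diameter and 22 mm deep through collar and roof, open below into the chamber. Axes as the warmer's.
- door (a joint): Hinge of the warmer's door, rad: 0 = shut (upright, against its stop), growing as the door drops towards the robot (1.2 = lowest). Stiff: it stays where it is left; about 3 N at the pull bar moves it.
- door_hinge (a point): Middle of the door's hinge line, which runs along the warmer's y at the foot of its front (20 mm above the counter). The door is a dark panel 190 mm wide, reaching 109 mm from the hinge, 10 mm thick, lying outside the hinge line when shut. Axes as the warmer's.
- door_bar (a point): Middle of the steel pull bar on the door's outside: 10 mm thick, 140 mm long along the warmer's y, held by a short stem 60 mm to either side of its middle. With the door shut it lies 110 mm above the hinge line and 24 mm in front of it; it turns about the hinge line with the door. Its axes turn with the door.
- probe: Probe thermometer (60 g), standing upright in the stand: steel rod 6 mm in diameter and 110 mm long, above it a yellow head 24 (its x) x 40 (its y) x 60 mm (z), with straight sides. Origin: tip of the rod (the lowest point), z up along the rod; the head spans z = 110 to 170 mm, and the rod is on its axis.
- probe_mark (a point): Upper edge of the red ring on the rod, on its axis, 60 mm above the tip (50 mm below the head).
- probe_tip (a point): Tip of the rod, the same point as the probe's origin.
- stand: Fixed black stand: base 80 x 80 x 12 mm, two thin posts and a top plate 50 (x) x 70 (y) x 8 mm whose upper face is 125 mm above the counter, with a 12 mm hole in its middle. The rod hangs in the hole and the head rests on the plate; the tip is 15 mm above the counter. Origin: centre of its underside. It may stand left or right of the warmer.
- creamer: Creamer tin with a blue lid, 55 mm across and 82 mm tall, origin under its middle; to be left alone. It stands on the side of the warmer where the stand is not.
- blue_mug: Blue mug, 85 x 117 x 96 mm, origin under its middle; to be left alone.
- sugar_bowl: Small glass bowl of sugar cubes, 77 mm across, 54 mm tall, origin under its middle; to be left alone.
- beaker: Tall grey beaker, 64 mm across, 148 mm tall, origin under its middle, to the right of the warmer; to be left alone.

How it is judged:
By the outcome, as a careful person would: the job done as asked, in the order asked, and still so for the second after the job is handed in, while the arm keeps its last pose, push and grip.
It also fails if it takes over 51 s, if anything falls off the work surface, if the arm or the gripper's body presses on something with over 40 N, if the wrist force passes 120 N, or if a joint passes its speed limit or range.

## Working session

There is one attempt and no reset: what is moved stays moved. The work goes in short steps, Python scripts to look and compute and a shell command to move; the robot and the scene stay as the last step left them, time stands still between calls to the robot, and variables do not carry over. Pictures are saved under pics/ and viewed, and the job is handed in when it is done.

```bash
ls; mkdir -p pics; python3 - <<'E'
from plant import *
import cv2
print(state(), grip_depth)
for c in("side","top"):
    im=read_camera(c); cv2.imwrite(f"pics/{c}0.png",im[:,:,::-1]); print(c,camera_info(c))
    for q in ("warmer","port","door_hinge","door_bar","probe","probe_mark","stand","creamer","blue_mug","sugar_bowl","beaker"):
        print(q,[(round(d["confidence"],2),[round(v) for v in d["at"]]) for d in place_of(c,q)[:2]])
print(state()["clock"])
E
```

```text
pics
{'clock': 0.0, 'joint_pos': array([-1.31781661,  0.62933906,  0.03843266,  1.51835724, -0.02699921,
        0.99629032, -0.01998266]), 'dq': array([-0.00148069,  0.00056403, -0.00107111,  0.00102666,  0.00060524,
       -0.00120118, -0.00190507]), 'joint_efforts': array([ 8.85080408e-05, -5.49730575e+01,  1.14387307e+00, -1.86630625e+01,
       -5.21868747e-02,  2.33620667e-02,  1.56990795e-04]), 'ee_pos': array([203.47464807, 616.63178831, 204.56198056]), 'ee_rot': array([ 0.69880084, -0.1123186 ,  0.11212155, -0.69748883]), 'ft_force': array([-0.71015875, -0.07526074, -0.08935936]), 'torque': array([0.02148299, 0.041547  , 0.03873241]), 'width': 93.74972101748924} -18.8
side {'fx': 493.39414924339167, 'fy': 493.39414924339167, 'cx': 311.2874411524292, 'cy': 200.8923921323844, 'R': array([[ 0.12564005, -0.99206503,  0.00464249],
       [-0.435289  , -0.05933102, -0.89833363],
       [ 0.89148082,  0.11084586, -0.43928935]]), 't': array([-118.93800768,  336.17905258, 1181.82833369])}
warmer [(0.87, [628, -16, -2])]
port [(0.9, [637, -59, 148])]
door_hinge []
door_bar [(0.74, [47
[... 289 characters left out ...]
67.3701040731035, 'cx': 324.33627407544856, 'cy': 197.75713207458014, 'R': array([[ 0.02593504, -0.99963824,  0.00712498],
       [-0.9978084 , -0.02632028, -0.06070947],
       [ 0.06087504, -0.00553487, -0.99813005]]), 't': array([ -55.24323156,  529.49129952, 1508.57401614])}
warmer [(0.62, [629, -19, 0])]
port [(0.69, [638, -62, 146]), (0.27, [423, -335, 2])]
door_hinge [(0.73, [542, -28, 19])]
door_bar [(0.62, [472, -29, 104])]
probe [(0.6, [422, -332, 15])]
probe_mark []
stand [(0.63, [420, -333, 2])]
creamer [(0.74, [447, 304, -2])]
blue_mug [(0.63, [436, -547, 0]), (0.37, [448, 305, -2])]
sugar_bowl [(0.63, [488, 452, 2]), (0.55, [433, -547, -2])]
beaker [(0.57, [636, -224, -2])]
1.2
```

View pics/side0.png

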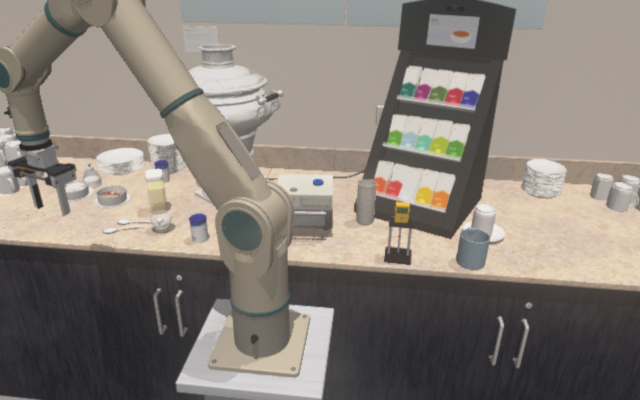

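View pics/top0.png

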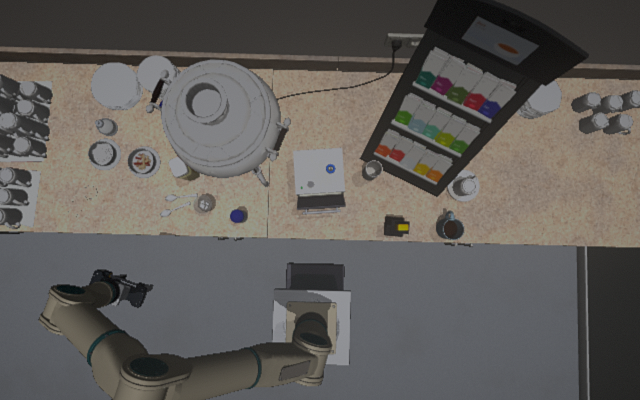

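```bash
cat > h.py <<'E'
from plant import *
import numpy as np,cv2
from scipy.spatial.transform import Rotation as Rn
from scipy.optimize import least_squares
def K(c):
    i=camera_info(c); return np.array([[i["fx"],0,i["cx"]],[0,i["fy"],i["cy"]],[0,0,1]]),np.array(i["R"]),np.array(i["t"])
def proj(c,X):
    k,R,t=K(c); p=(R@np.atleast_2d(X).T).T+t; p=p@k.T; return p[:,:2]/p[:,2:]
def onz(c,uv,z):
    k,R,t=K(c); d=R.T@np.linalg.inv(k)@np.array([*uv,1]); o=-R.T@t; return o+d*(z-o[2])/d[2]
def tri(us,ut):
    f=lambda X:np.r_[proj("side",X)[0]-us,proj("top",X)[0]-ut]
    r=least_squares(f,[500,0,100]); return r.x,r.fun
E
python3 - <<'E'
from h import *
q=state()["ee_rot"]; print(Rn.from_quat(q).as_matrix().round(3))
for c,(u,v) in (("side",(310,205)),("top",(320,180)),("side",(400,230)),("top",(396,228))):
    im=cv2.imread(f"pics/{c}0.png")
    w=cv2.resize(im[v-40:v+40,u-50:u+50],None,fx=7,fy=7,interpolation=cv2.INTER_CUBIC); cv2.imwrite(f"pics/z_{c}{u}.png",w)
E
```

```text
[[ 0.95  -0.     0.313]
 [-0.313 -0.     0.95 ]
 [-0.    -1.    -0.   ]]
```

```bash
python3 - <<'E'
import cv2,numpy as np
f=lambda n:cv2.resize(cv2.imread(n),(400,300))
a=[f"pics/z_{n}.png" for n in("side310","top320","side400","top396")]
cv2.imwrite("pics/m.png",np.vstack([np.hstack([f(a[0]),f(a[1])]),np.hstack([f(a[2]),f(a[3])])]))
E
```

```text
(no output)
```

View pics/m.png

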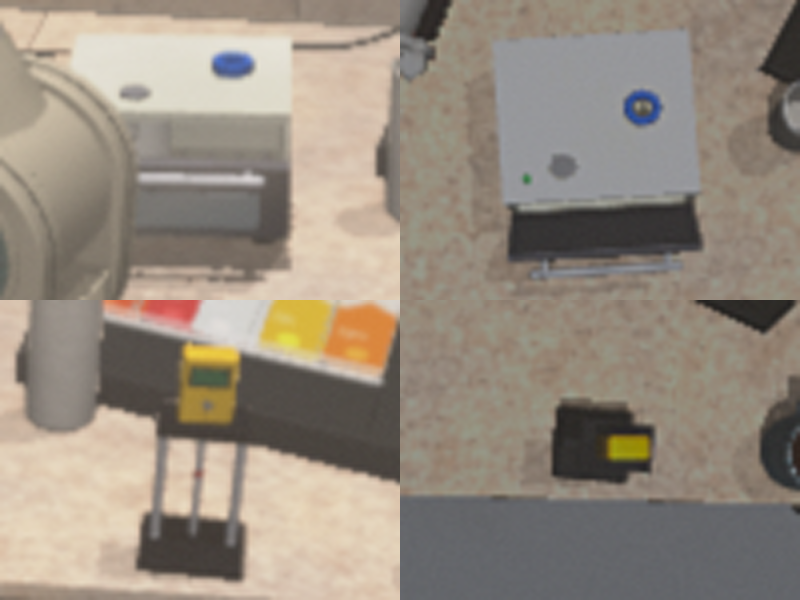

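```bash
python3 - <<'E'
from h import *
P={}
for c in("side","top"):
    im=cv2.imread(f"pics/{c}0.png"); hsv=cv2.cvtColor(im,cv2.COLOR_BGR2HSV)
    def blob(lo,hi,box):
        m=cv2.inRange(hsv,np.array(lo),np.array(hi)); z=np.zeros_like(m); a,b,cc,d=box; z[b:d,a:cc]=m[b:d,a:cc]
        ys,xs=np.nonzero(z); print(c,len(xs),xs.min(),xs.max(),ys.min(),ys.max()); return xs,ys
    box=(300,172,335,195) if c=="side" else (315,155,345,185)
    xs,ys=blob((100,120,50),(130,255,255),box); P[c]=np.array([(xs.min()+xs.max())/2,(ys.min()+ys.max())/2])
    if c=="top": pass
    box=(390,200,415,228) if c=="side" else (395,220,412,236)
    xs,ys=blob((18,130,90),(35,255,255),box)
    r=cv2.minAreaRect(np.c_[xs,ys].astype(np.float32)); print("yellow",c,r,xs.mean(),ys.mean())
    if c=="top": print(onz(c,r[0],185),onz(c,(xs.mean(),ys.mean()),185))
print(P,onz("top",P["top"],147),onz("side",P["side"],147),tri(P["side"],P["top"]))
# warmer yaw from roof edges in top image: roof corners (z=135), from zoomed view
S=100/400
def z(u,v,U,V): return (U-50+u*S, V-40+v*80/300)
for n,p in dict(bl=(94,43),br=(287,30),fl=(103,203),fr=(298,190)).items():
    print(n,onz("top",z(*p,320,180),135).round(1))
for n,p in dict(barL=(137,271),barR=(283,264)).items():
    print(n,onz("top",z(*p,320,180),104).round(1))
barRs=z(264,180,310,205);barLs=z(140,179,310,205);print(onz("side",barRs,104),onz("side",barLs,104))
E
```

```text
side 27 314 321 180 183
side 210 395 409 202 222
yellow side ((401.7227783203125, 212.2722625732422), (13.433002471923828, 20.497766494750977), 5.710593223571777) 401.46666666666664 212.46666666666667
top 38 326 334 164 172
top 75 398 408 224 230
yellow top ((403.0, 227.0), (6.0, 10.0), 90.0) 402.8666666666667 227.0
[ 420.36466927 -332.50326447  185.        ] [ 420.35199458 -332.01221053  185.        ]
{'side': array([317.5, 181.5]), 'top': array([330., 168.])} [637.00163073 -59.29509226 147.        ] [628.06316429 -60.86156651 147.        ] (array([637.64329469, -59.61200455, 142.73100668]), array([-0.05539038,  0.00162763,  0.0618799 , -0.00635224]))
bl [699.1  82.7 135. ]
br [ 717.6 -102.9  135. ]
fl [534.5  69.  135. ]
fr [ 552.8 -117.3  135. ]
barL [466.7  36.  104. ]
barR [ 477.7 -106.2  104. ]
[ 484.24102812 -104.85190964  104.        ] [472.89623475  -7.70792691 104.        ]
```

```bash
python3 -m jog '[[[0,-10,0],[0,-10.6,0],0],[[0,-10,0],[0,-10.6,0],0],[[10,0,-50],[0,0,0],0],[[10,0,-60],[0,0,0],0],[[20,0,-58],[0,0,0],0],[[20,0,-58],[0,0,0],0]]' 10
```

```text
clock: 1.95
ee_pos: [277.0, 394.4, 225.0]
ee_rot: [-0.705, -0.025, 0.024, 0.708]
ft_force: [1.1, 0.1, 0.3]
width: 37.4
```

```bash
python3 -m jog '[[[20,0,-56],[0,0,0],0],[[20,0,-56],[0,0,0],0],[[18,0,-56],[0,0,0],0],[[16,0,-56],[0,0,0],0],[[14,0,-56],[0,0,0],0],[[14,0,-56],[0,0,0],0],[[12,0,-56],[0,0,0],0],[[5,0,-40],[0,0,0],0]]'
```

```text
clock: 2.95
ee_pos: [432.4, -43.2, 226.0]
ee_rot: [-0.704, -0.028, 0.02, 0.709]
ft_force: [0.1, -0.2, -0.8]
width: 0.6
```

```bash
python3 -m jog '[[[-4,50,2],[0,0,0],0],[[-4,50,2],[0,0,0],0],[[0,38,2],[0,0,0],0],[[0,0,0],[0,0,0],0]]'; python3 - <<'E'
from h import *
for c,(u,v) in (("side",(310,205)),("top",(320,190))):
    im=read_camera(c)[:,:,::-1]
    cv2.imwrite(f"pics/a_{c}.png",cv2.resize(im[v-40:v+40,u-50:u+50],(400,320),interpolation=cv2.INTER_CUBIC))
a=np.hstack([cv2.imread("pics/a_side.png"),cv2.imread("pics/a_top.png")]);cv2.imwrite("pics/a.png",a)
E
```

```text
clock: 3.45
ee_pos: [430.2, -41.9, 86.5]
ee_rot: [-0.705, -0.028, 0.013, 0.708]
ft_force: [0.4, 0.4, 0.3]
width: 0.7
```

View pics/a.png

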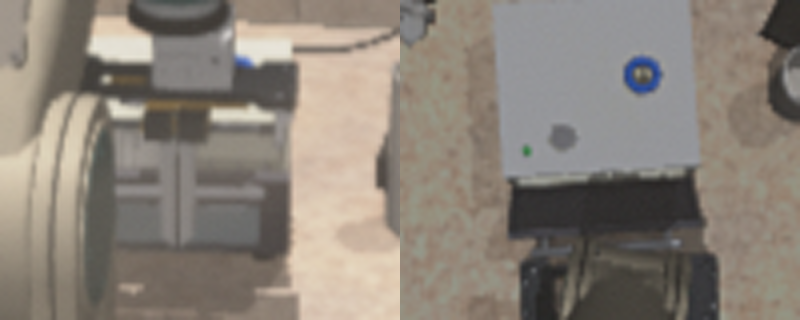

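```bash
python3 -m jog '[[[15,0,0],[0,0,0],0],[[15,0,0],[0,0,0],0],[[12,0,0],[0,0,0],0]]'; python3 -m jog '[[[10,0,0],[0,0,0],0],[[8,0,0],[0,0,0],0]]'
```

```text
clock: 3.92
ee_pos: [471.2, -40.2, 95.2]
ee_rot: [-0.705, -0.028, 0.013, 0.708]
ft_force: [-6.3, -0.8, 3.6]
width: 0.7
clock: 4.18
ee_pos: [487.5, -39.2, 99.1]
ee_rot: [-0.705, -0.027, 0.014, 0.708]
ft_force: [-2.7, -0.7, 3.0]
width: 0.7
```

```bash
python3 -m jog '[[[7,0,0],[0,0,0],0]]'; python3 -m jog '[[[5,0,0],[0,0,0],0]]'
```

```text
clock: 4.3
ee_pos: [494.9, -38.9, 100.2]
ee_rot: [-0.705, -0.028, 0.014, 0.708]
ft_force: [-3.9, -0.6, 2.2]
width: 0.5
clock: 4.42
ee_pos: [500.8, -38.5, 100.9]
ee_rot: [-0.705, -0.028, 0.013, 0.708]
ft_force: [-2.8, 0.2, 2.3]
width: 0.3
```

```bash
for i in 1; do python3 -m jog '[[[5,0,0],[0,0,0],0]]'; python3 -m jog '[[[4,0,0],[0,0,0],0]]';  done
```

```text
clock: 4.55
ee_pos: [506.4, -38.2, 101.2]
ee_rot: [-0.705, -0.028, 0.013, 0.708]
ft_force: [-3.2, 0.2, 2.4]
width: 0.6
clock: 4.68
ee_pos: [507.2, -38.1, 100.8]
ee_rot: [-0.705, -0.026, 0.015, 0.708]
ft_force: [-11.6, -1.2, 8.9]
width: 0.9
```

Stop reached at x≈507 (as predicted). One more firm push, then check.

```bash
python3 -m jog '[[[4,0,0],[0,0,0],0]]'; python3 -m jog '[[[3,0,0],[0,0,0],0]]'; python3 -m jog '[[[-6,0,0],[0,0,0],0],[[-20,0,0],[0,0,0],0],[[-30,0,0],[0,0,0],0]]';python3 - <<'E'
from h import *
for c,(u,v) in (("side",(310,205)),("top",(320,190))):
    im=read_camera(c)[:,:,::-1]
    cv2.imwrite(f"pics/a_{c}.png",cv2.resize(im[v-40:v+40,u-50:u+50],(400,320),interpolation=cv2.INTER_CUBIC))
a=np.hstack([cv2.imread("pics/a_side.png"),cv2.imread("pics/a_top.png")]);cv2.imwrite("pics/b.png",a)
for c in("side","top"): print(place_of(c,"door_bar")[:1],place_of(c,"door_hinge")[:1])
E
```

```text
clock: 4.8
ee_pos: [506.9, -38.2, 100.2]
ee_rot: [-0.705, -0.023, 0.018, 0.709]
ft_force: [-11.2, -0.4, 7.8]
width: 0.1
clock: 4.92
ee_pos: [506.6, -38.2, 99.6]
ee_rot: [-0.705, -0.02, 0.021, 0.709]
ft_force: [-7.1, -1.1, 4.8]
width: 0.7
clock: 5.3
ee_pos: [456.4, -41.4, 99.5]
ee_rot: [-0.705, -0.024, 0.017, 0.708]
ft_force: [-0.1, -0.2, -0.2]
width: 0.5
[{'at': [522.0, -25.0, 130.0], 'confidence': 0.96}] [{'at': [545.0, -25.5, 16.9], 'confidence': 0.86}]
[{'at': [521.0, -23.3, 129.0], 'confidence': 0.78}] [{'at': [542.8, -24.2, 19.7], 'confidence': 0.76}]
```

View pics/b.png

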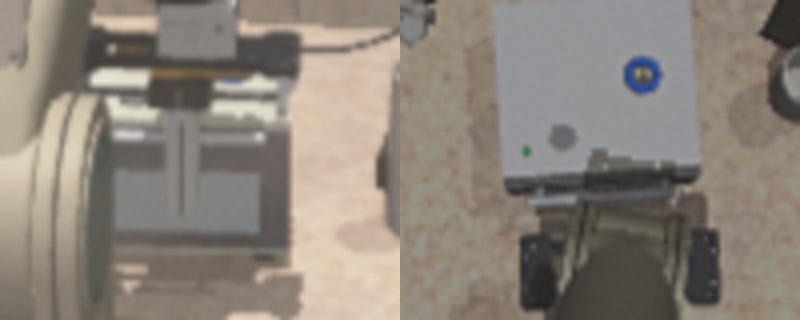

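```bash
cat >> h.py <<'E'
def go(target,Rw=None):
    s=state(); R=Rn.from_quat(s["ee_rot"]).as_matrix(); d=R.T@(np.array(target)-s["ee_pos"])
    print("pos",s["ee_pos"].round(1),"tool shift",d.round(1),"ydir",R[:,1].round(4),"zdir",R[:,2].round(4),"t",round(s["clock"],2),"w",round(s["width"],1),"F",s["ft_force"].round(1))
    yaw=0
    Rt=np.array([[1,0,0],[0,0,1],[0,-1,0]]).astype(float) if Rw is None else Rw
    print("rot deg tool",np.rad2deg(Rn.from_matrix(R.T@Rt).as_rotvec()).round(2))
E
python3 -m jog '[[[-8,-45,0],[0,0,0],0.5],[[0,-55,-20],[0,0,0],0.8],[[0,-50,-50],[0,0,0],0.9]]'
python3 -c "
from h import *
go([422,-331,255])"
```

```text
clock: 5.98
ee_pos: [454.2, -104.6, 245.0]
ee_rot: [-0.705, -0.026, 0.021, 0.709]
ft_force: [1.2, -0.1, -0.6]
width: 27.0
pos [ 454.2 -104.6  245. ] tool shift [ -47.2  -11.5 -223.6] ydir [ 0.0065  0.0058 -1.    ] zdir [-0.067   0.9977  0.0054] t 5.97 w 27.0 F [ 1.2 -0.1 -0.6]
rot deg tool [-0.32  3.84  0.38]
```

```bash
python3 -m jog '[[[-11,-3,-54],[0,2,0],1],[[-11,-3,-55],[0,2,0],1],[[-10,-3,-55],[0,0,0],1],[[-6,0,-50],[0,0,0],1],[[0,0,0],[0,0,0],1]]'
python3 - <<'E'
from h import *
go([422,-331,145])
for c,(u,v) in (("side",(400,220)),("top",(396,228))):
    im=read_camera(c)[:,:,::-1]
    cv2.imwrite(f"pics/a_{c}.png",cv2.resize(im[v-40:v+40,u-50:u+50],(400,320),interpolation=cv2.INTER_CUBIC))
a=np.hstack([cv2.imread("pics/a_side.png"),cv2.imread("pics/a_top.png")]);cv2.imwrite("pics/c.png",a)
E
```

```text
clock: 6.6
ee_pos: [429.6, -333.1, 259.7]
ee_rot: [0.709, 0.007, 0.011, -0.705]
ft_force: [-0.4, 0.3, 0.4]
width: 77.2
pos [ 429.6 -333.1  259.7] tool shift [-10.6 114.5   2.6] ydir [ 0.0255 -0.0046 -0.9997] zdir [ 0.0056  1.     -0.0045] t 6.6 w 77.2 F [-0.4  0.3  0.4]
rot deg tool [ 0.26 -0.31  1.46]
```

View pics/c.png

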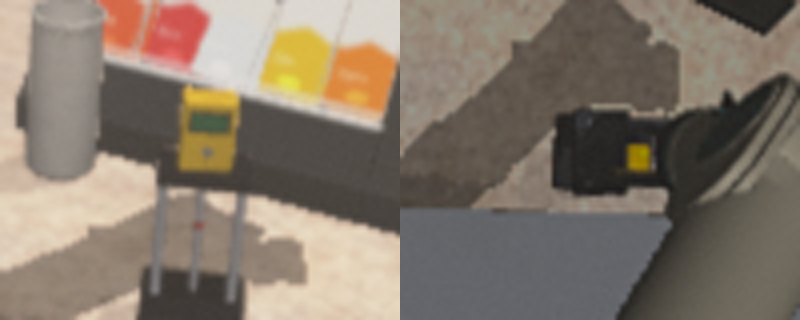

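```bash
python3 -m jog '[[[-5,12,1],[0,0,1.4],1],[[0,0,0],[0,0,0],1]]'
python3 - <<'E'
from h import *
print(onz("side",(399.5,236.2),73))
go([422,-331,145])
E
```

```text
clock: 6.95
ee_pos: [427.5, -323.8, 246.2]
ee_rot: [-0.707, -0.002, 0.002, 0.707]
ft_force: [0.6, 0.3, 0.2]
width: 94.1
[ 422.4113743  -334.44179702   73.        ]
pos [ 427.5 -323.8  246.2] tool shift [ -5.5 101.2  -7.3] ydir [-5.0e-04  1.1e-03 -1.0e+00] zdir [-0.0056  1.      0.0011] t 6.95 w 94.1 F [0.6 0.3 0.2]
rot deg tool [-0.06  0.32 -0.03]
```

```bash
python3 -m jog '[[[-5,25,-8],[0,0,0],1],[[0,0,0],[0,0,0],1]]'
python3 - <<'E'
from h import *
go([422,-332,142])
E
```

```text
clock: 7.2
ee_pos: [423.9, -329.5, 220.7]
ee_rot: [-0.706, -0.004, 0.004, 0.708]
ft_force: [0.4, 0.2, -0.8]
width: 94.0
pos [ 423.9 -329.5  220.7] tool shift [-1.9 78.7 -2.6] ydir [-3.0e-04  1.8e-03 -1.0e+00] zdir [-0.0102  0.9999  0.0018] t 7.2 w 94.0 F [ 0.4  0.2 -0.8]
rot deg tool [-0.1   0.58 -0.02]
```

```bash
python3 -m jog '[[[-2,25,-2],[0,0,0],1],[[0,25,-1],[0,0,0],1],[[0,18,0],[0,0,0],1],[[0,8,0],[0,0,0],1],[[0,0,0],[0,0,0],1]]'
python3 - <<'E'
from h import *
go([422,-332,142])
for c,(u,v) in (("side",(400,220)),("top",(396,228))):
    im=read_camera(c)[:,:,::-1]
    cv2.imwrite(f"pics/a_{c}.png",cv2.resize(im[v-40:v+40,u-50:u+50],(400,320),interpolation=cv2.INTER_CUBIC))
a=np.hstack([cv2.imread("pics/a_side.png"),cv2.imread("pics/a_top.png")]);cv2.imwrite("pics/d.png",a)
E
```

```text
clock: 7.82
ee_pos: [427.9, -330.5, 147.4]
ee_rot: [0.707, 0.008, -0.003, -0.707]
ft_force: [0.4, -0.1, 0.1]
width: 94.3
pos [ 427.9 -330.5  147.4] tool shift [-6.   5.4 -1.4] ydir [ 7.5e-03 -8.0e-04 -1.0e+00] zdir [-1.640e-02  9.999e-01 -9.000e-04] t 7.83 w 94.3 F [ 0.4 -0.1  0.1]
rot deg tool [0.05 0.94 0.43]
```

View pics/d.png

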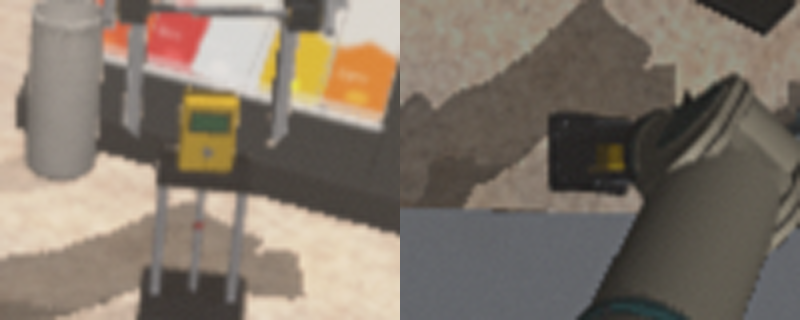

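```bash
python3 -m jog '[[[-6,3,-1],[0,0,0.4],1],[[0,0,0],[0,0,0],1]]'
python3 - <<'E'
from h import *
go([422,-332,143])
E
```

```text
clock: 8.18
ee_pos: [422.3, -332.6, 146.0]
ee_rot: [0.708, 0.007, -0.005, -0.706]
ft_force: [-0.2, 0.8, 0.4]
width: 94.0
pos [ 422.3 -332.6  146. ] tool shift [-0.3  3.   0.6] ydir [ 0.0027 -0.003  -1.    ] zdir [-0.0161  0.9999 -0.0031] t 8.18 w 94.0 F [-0.2  0.8  0.4]
rot deg tool [0.18 0.92 0.15]
```

```bash
python3 -m jog '[[[0,0,0],[0,0,0],0.6],[[0,0,0],[0,0,0],0.45],[[0,0,0],[0,0,0],0.3],[[0,0,0],[0,0,0],0.2],[[0,0,0],[0,0,0],0.2],[[0,0,0],[0,0,0],0.2]]' 25
python3 - <<'E'
from h import *
go([422,-332,280])
E
```

```text
clock: 8.93
ee_pos: [422.5, -332.8, 146.4]
ee_rot: [0.708, 0.007, -0.004, -0.706]
ft_force: [0.6, -0.2, -0.2]
width: 39.7
pos [ 422.5 -332.8  146.4] tool shift [-1.000e-01 -1.336e+02  3.000e-01] ydir [ 0.0033 -0.0033 -1.    ] zdir [-0.0159  0.9999 -0.0033] t 8.93 w 39.7 F [ 0.6 -0.2 -0.2]
rot deg tool [0.19 0.91 0.19]
```

```bash
python3 -m jog '[[[0,-15,0],[0,0,0],0.2],[[0,-20,0],[0,0,0],0.2]]'
python3 - <<'E'
from h import *
go([422,-332.5,300])
E
```

```text
clock: 9.18
ee_pos: [421.4, -331.9, 181.7]
ee_rot: [0.708, 0.006, -0.005, -0.707]
ft_force: [0.9, 0.3, -0.2]
width: 39.7
pos [ 421.4 -331.9  181.7] tool shift [   0.6 -118.3   -0.7] ydir [ 4.0e-04 -1.3e-03 -1.0e+00] zdir [-0.0158  0.9999 -0.0013] t 9.18 w 39.7 F [ 0.9  0.3 -0.2]
rot deg tool [0.07 0.9  0.02]
```

```bash
python3 -m jog '[[[1,-25,-1],[0,0,0],0.2],[[0,-30,0],[0,0,0],0.2]]'
python3 - <<'E'
from h import *
go([422,-332.5,320])
E
python3 -m jog '[[[0,-35,0],[0,0,0],0.2],[[0,-40,0],[0,0,0],0.2],[[0,-5,0],[0,0,0],0.2]]'
python3 - <<'E'
from h import *
go([560,-64,320])
cv2.imwrite("pics/e.png",read_camera("side")[:,:,::-1])
E
```

```text
clock: 9.43
ee_pos: [421.9, -332.6, 239.3]
ee_rot: [0.707, 0.005, -0.006, -0.707]
ft_force: [-0.1, -0.9, 0.1]
width: 39.9
pos [ 421.9 -332.6  239.3] tool shift [  0.1 -80.7   0. ] ydir [-4.e-04 -9.e-04 -1.e+00] zdir [-1.560e-02  9.999e-01 -9.000e-04] t 9.43 w 39.9 F [-0.1 -0.9  0.1]
rot deg tool [ 0.05  0.89 -0.02]
clock: 9.8
ee_pos: [422.3, -333.2, 326.5]
ee_rot: [0.709, 0.007, -0.004, -0.705]
ft_force: [-0.8, 0.1, 0.0]
width: 39.9
pos [ 422.3 -333.2  326.5] tool shift [141.8   5.9 267.1] ydir [ 0.0046 -0.0045 -1.    ] zdir [-0.0152  0.9999 -0.0045] t 9.8 w 39.9 F [-0.8  0.1  0. ]
rot deg tool [0.26 0.87 0.26]
```

View pics/e.png

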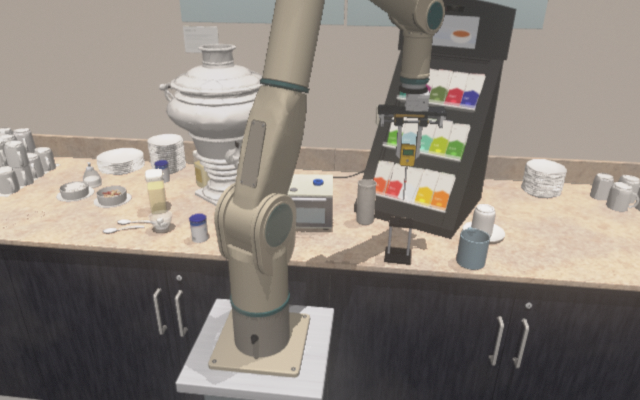

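```bash
python3 -m jog '[[[15,2,30],[0,0,0],0.2],[[20,0,40],[0,0,0],0.2],[[20,0,40],[0,0,0],0.2],[[20,0,40],[0,0,0],0.2],[[20,0,40],[0,0,0],0.2],[[20,0,40],[0,0,0],0.2],[[10,0,20],[0,0,0],0.2],[[0,0,0],[0,0,0],0.2]]'
python3 - <<'E'
from h import *
go([635,-60,320])
E
```

```text
clock: 10.85
ee_pos: [539.6, -71.8, 312.9]
ee_rot: [-0.707, 0.001, 0.01, 0.707]
ft_force: [0.2, -0.2, 0.0]
width: 40.3
pos [539.6 -71.8 312.9] tool shift [95.4 -8.7 10.7] ydir [-1.600e-02  8.000e-04 -9.999e-01] zdir [-0.0125  0.9999  0.001 ] t 10.85 w 40.3 F [ 0.2 -0.2  0. ]
rot deg tool [-0.05  0.72 -0.92]
```

```bash
python3 -m jog '[[[25,-4,4],[0,0,-0.9],0.2],[[30,-4,4],[0,0,0],0.2],[[25,0,3],[0,0,0],0.2],[[12,0,0],[0,0,0],0.2],[[0,0,0],[0,0,0],0.2]]'
python3 - <<'E'
from h import *
go([635,-60,320])
for c,(u,v) in (("side",(315,160)),("top",(330,170))):
    im=read_camera(c)[:,:,::-1]; cv2.imwrite(f"pics/f_{c}.png",im)
    cv2.imwrite(f"pics/a_{c}.png",cv2.resize(im[v-40:v+40,u-40:u+40],(400,400),interpolation=cv2.INTER_CUBIC))
a=np.hstack([cv2.imread("pics/a_side.png"),cv2.imread("pics/a_top.png")]);cv2.imwrite("pics/f.png",a)
E
```

```text
clock: 11.48
ee_pos: [627.9, -68.1, 316.6]
ee_rot: [0.708, -0.002, -0.005, -0.706]
ft_force: [-0.6, -1.0, -0.6]
width: 40.0
pos [627.9 -68.1 316.6] tool shift [ 7.1 -3.5  8.1] ydir [-0.0106 -0.0033 -0.9999] zdir [-0.0037  1.     -0.0032] t 11.47 w 40.0 F [-0.6 -1.  -0.6]
rot deg tool [ 0.19  0.21 -0.61]
```

View pics/f.png

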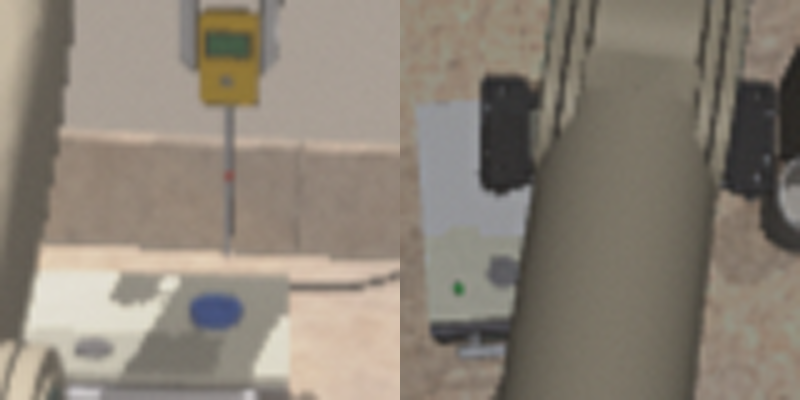

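```bash
cat > m.py <<'E'
from h import *
def cen(im,box,kind,U=8):
    a,b,c,d=box; cr=cv2.resize(im[b:d,a:c],None,fx=U,fy=U,interpolation=cv2.INTER_CUBIC).astype(float)
    B,G,R=cr[...,0],cr[...,1],cr[...,2]
    s=(B-R) if kind=="blue" else (np.minimum(R,G)-B)
    m=((s>0.5*np.percentile(s,99) if kind=="blue" else s>55)).astype(np.uint8)
    cs,_=cv2.findContours(m,cv2.RETR_EXTERNAL,cv2.CHAIN_APPROX_NONE); k=max(cs,key=cv2.contourArea); h=cv2.convexHull(k)
    M=cv2.moments(h); e=h[:,0,:]
    f=lambda u,o:(u+0.5)/U-0.5+o
    return np.array([f(M["m10"]/M["m00"],a),f(M["m01"]/M["m00"],b)]),[f(e[:,0].min(),a),f(e[:,0].max(),a),f(e[:,1].min(),b),f(e[:,1].max(),b)]
def hullcen(c,P):
    h=cv2.convexHull(proj(c,P).astype(np.float32)); M=cv2.moments(h); e=h[:,0]
    return np.array([M["m10"]/M["m00"],M["m01"]/M["m00"]]),[e[:,0].min(),e[:,0].max(),e[:,1].min(),e[:,1].max()]
t=np.linspace(0,2*np.pi,60)
def collar(x,y): return np.vstack([np.c_[x+18*np.cos(t),y+18*np.sin(t),0*t+z] for z in(135,147)])
def head(x,y,z0): return np.array([[x+a,y+b,z0+c] for a in(-12,12) for b in(-20,20) for c in(110,170)])
def fit(c,model,uv,x0):
    r=least_squares(lambda p:hullcen(c,model(*p))[0]-uv,x0,diff_step=1e-3); return r.x
E
python3 - <<'E'
from m import *
s0=cv2.imread("pics/side0.png");t0=cv2.imread("pics/top0.png");f=cv2.imread("pics/f_side.png")
def rep(n,c,model,r,x0):
    p=fit(c,model,r[0],x0); print(n,p.round(1),"ext",np.round(r[1],1),"model",np.round(hullcen(c,model(*p))[1],1))
rep("port side0","side",collar,cen(s0,(305,172,332,195),"blue"),[637,-60])
rep("port sidef","side",collar,cen(f,(305,205-35,332,205-10),"blue"),[637,-60])
rep("port top","top",collar,cen(t0,(318,156,344,182),"blue"),[637,-60])
rep("head side0","side",lambda x,y:head(x,y,15),cen(s0,(388,196,416,228),"y"),[422,-332])
rep("head sidef","side",lambda x,y:head(x,y,316.6-131.4),cen(f,(310,118,332,144),"y"),[630,-64])
# top face only
top=lambda x,y:np.array([[x+a,y+b,185] for a in(-12,12) for b in(-20,20)])
rep("head top","top",top,cen(t0,(394,218,413,237),"y"),[422,-332])
E
```

```text
port side0 [642.9 -59.8] ext [312.9 322.6 178.7 184.3] model [312.4 323.  177.6 185.1]
port sidef [639.9 -60.1] ext [312.9 322.6 178.6 184.9] model [312.4 323.  178.  185.5]
port top [637.  -60.2] ext [325.7 334.6 163.7 172.7] model [325.5 335.  163.3 173.1]
head side0 [ 425.6 -333.9] ext [394.7 409.4 201.2 221.8] model [393.9 409.6 200.3 222.9]
head sidef [581.3 -72.9] ext [315.1 325.3 131.6 139.8] model [313.3 327.1 125.1 146.3]
head top [ 420.5 -331. ] ext [397.3 407.8 223.7 230.2] model [397.1 408.1 223.5 230.4]
```

```bash
python3 -m jog '[[[11,0,8],[0,0,-0.6],0.2],[[0,0,0],[0,0,0],0.2],[[0,0,0],[0,0,0],0.2]]'
python3 - <<'E'
from h import *
go([638.7,-59.5,300])
E
```

```text
clock: 11.95
ee_pos: [637.7, -59.4, 317.6]
ee_rot: [0.708, 0.002, -0.001, -0.706]
ft_force: [-0.0, 0.1, -0.8]
width: 39.8
pos [637.7 -59.4 317.6] tool shift [ 1.  17.6 -0. ] ydir [ 8.0e-04 -2.8e-03 -1.0e+00] zdir [-0.0035  1.     -0.0028] t 11.95 w 39.8 F [-0.   0.1 -0.8]
rot deg tool [0.16 0.2  0.05]
```

```bash
python3 -m jog '[[[0.5,15,0],[0,0,0],0.2],[[0.5,12,0],[0,0,0],0.2],[[0,0,0],[0,0,0],0.2],[[0,0,0],[0,0,0],0.2]]'
python3 - <<'E'
from m import *
go([638.7,-59.5,280])
im=read_camera("side")[:,:,::-1].copy(); cv2.imwrite("pics/g_side.png",im)
u,v=317,160
cv2.imwrite("pics/g.png",cv2.resize(im[v-30:v+30,u-30:u+30],(600,600),interpolation=cv2.INTER_CUBIC))
print(cen(im,(305,172,332,195),"blue"), proj("side",[[637.5,-60,147],[638.7,-59.5,state()["ee_pos"][2]-131.4],[638.7,-59.5,state()["ee_pos"][2]-71.4]]))
E
```

```text
clock: 12.45
ee_pos: [638.0, -59.6, 287.9]
ee_rot: [0.708, 0.001, -0.002, -0.706]
ft_force: [-0.0, 0.2, -0.5]
width: 39.9
pos [638.  -59.6 287.9] tool shift [0.8 7.9 0.1] ydir [-0.0011 -0.0029 -1.    ] zdir [-0.0034  1.     -0.0029] t 12.45 w 39.9 F [-0.   0.2 -0.5]
rot deg tool [ 0.16  0.19 -0.06]
(array([317.68960939, 181.73108993]), [np.float64(312.9375), np.float64(322.6875), np.float64(178.4375), np.float64(185.0625)]) [[317.56576439 180.37608424]
 [317.48866408 177.65053792]
 [317.67107297 161.15666606]]
```

View pics/g.png

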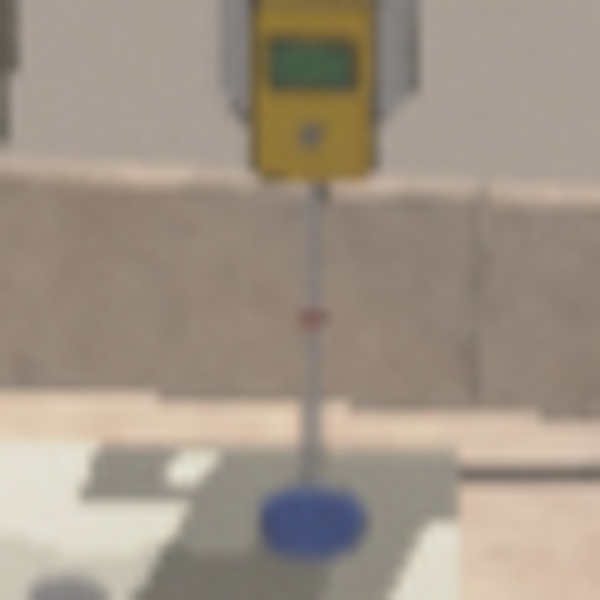

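```bash
python3 -m jog '[[[0.5,7,0],[0,0,0],0.2],[[0,8,0],[0,0,0],0.2],[[0,0,0],[0,0,0],0.2]]'
python3 - <<'E'
from m import *
go([638.7,-59.5,218.4])
im=read_camera("side")[:,:,::-1].copy()
u,v=317,165
cv2.imwrite("pics/h.png",cv2.resize(im[v-30:v+30,u-30:u+30],(600,600),interpolation=cv2.INTER_CUBIC))
E
```

```text
clock: 12.88
ee_pos: [638.6, -59.7, 272.2]
ee_rot: [0.708, 0.001, -0.001, -0.706]
ft_force: [-0.3, -0.6, -0.7]
width: 39.6
pos [638.6 -59.7 272.2] tool shift [ 0.1 53.8  0.3] ydir [-5.0e-04 -2.9e-03 -1.0e+00] zdir [-0.0034  1.     -0.0029] t 12.88 w 39.6 F [-0.3 -0.6 -0.7]
rot deg tool [ 0.16  0.19 -0.03]
```

View pics/h.png

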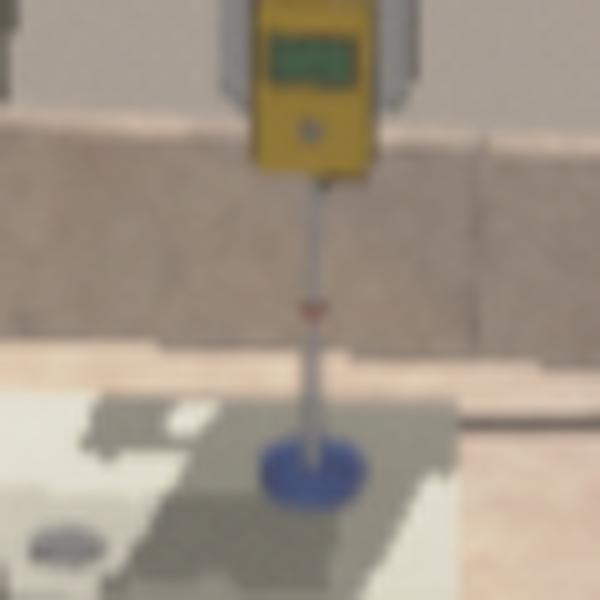

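```bash
python3 -m jog '[[[0,8,0],[0,0,0],0.2],[[0,8,0],[0,0,0],0.2],[[0,0,0],[0,0,0],0.2]]'
python3 - <<'E'
from m import *
go([638.7,-59.5,218.4])
E
```

```text
clock: 13.3
ee_pos: [638.9, -59.8, 255.5]
ee_rot: [0.708, 0.001, -0.001, -0.706]
ft_force: [-0.0, 0.1, -1.9]
width: 39.6
pos [638.9 -59.8 255.5] tool shift [-0.2 37.1  0.4] ydir [ 3.e-04 -3.e-03 -1.e+00] zdir [-0.0033  1.     -0.003 ] t 13.3 w 39.6 F [-0.   0.1 -1.9]
rot deg tool [0.17 0.19 0.02]
```

```bash
python3 -m jog '[[[0,8,0],[0,0,0],0.2],[[0,8,0],[0,0,0],0.2],[[0,0,0],[0,0,0],0.2]]'
python3 - <<'E'
from m import *
go([638.7,-59.5,218.4])
E
```

```text
clock: 13.68
ee_pos: [638.9, -59.8, 238.3]
ee_rot: [0.708, 0.001, -0.001, -0.706]
ft_force: [-0.2, 0.0, -0.4]
width: 39.6
pos [638.9 -59.8 238.3] tool shift [-0.2 19.9  0.4] ydir [ 2.e-04 -3.e-03 -1.e+00] zdir [-0.0033  1.     -0.003 ] t 13.68 w 39.6 F [-0.2  0.  -0.4]
rot deg tool [0.17 0.19 0.01]
```

```bash
python3 -m jog '[[[0,8,0.3],[0,0,0],0.2],[[0,7,0],[0,0,0],0.2],[[0,2,0],[0,0,0],0.2],[[0,0,0],[0,0,0],0.2],[[0,0,0],[0,0,0],0.2]]'
python3 - <<'E'
from m import *
go([638.7,-59.5,218.4])
im=read_camera("side")[:,:,::-1].copy()
u,v=317,170
cv2.imwrite("pics/i.png",cv2.resize(im[v-25:v+25,u-25:u+25],(600,600),interpolation=cv2.INTER_CUBIC))
print(place_of("side","probe_mark")[:1],place_of("side","port")[:1],place_of("side","probe_tip")[:1])
E
```

```text
clock: 14.3
ee_pos: [639.1, -59.5, 220.3]
ee_rot: [0.708, 0.001, -0.001, -0.706]
ft_force: [0.5, 0.3, -0.9]
width: 39.8
pos [639.1 -59.5 220.3] tool shift [-0.4  1.9  0.1] ydir [ 6.e-04 -3.e-03 -1.e+00] zdir [-0.0034  1.     -0.003 ] t 14.3 w 39.8 F [ 0.5  0.3 -0.9]
rot deg tool [0.17 0.19 0.03]
[{'at': [637.3, -52.8, 151.2], 'confidence': 0.74}] [{'at': [634.3, -58.6, 146.5], 'confidence': 0.9}] []
```

View pics/i.png

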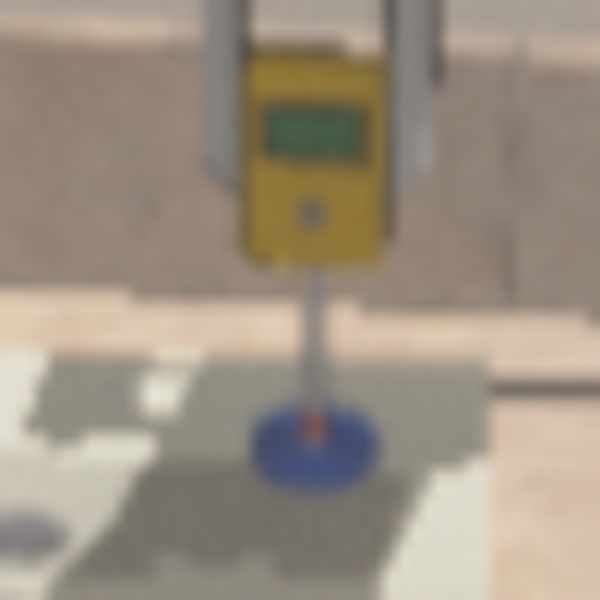

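```bash
python3 -m jog '[[[-0.4,1.9,0],[0,0,0],0.2],[[0,0,0],[0,0,0],0.2],[[0,0,0],[0,0,0],0.2],[[0,0,0],[0,0,0],0.2]]'
python3 - <<'E'
from m import *
go([638.7,-59.5,218.4])
im=read_camera("side")[:,:,::-1].copy()
cv2.imwrite("pics/j0.png",im)
u,v=317,170
w=cv2.resize(im[v-25:v+25,u-25:u+25],(500,500),interpolation=cv2.INTER_CUBIC)
cv2.imwrite("pics/j.png",w)
E
```

```text
clock: 15.0
ee_pos: [638.8, -59.6, 218.5]
ee_rot: [0.708, 0.002, -0.001, -0.706]
ft_force: [0.1, -0.1, -0.8]
width: 40.1
pos [638.8 -59.6 218.5] tool shift [-0.1  0.1  0.1] ydir [ 0.001 -0.003 -1.   ] zdir [-0.0033  1.     -0.003 ] t 15.0 w 40.1 F [ 0.1 -0.1 -0.8]
rot deg tool [0.17 0.19 0.06]
```

View pics/j.png

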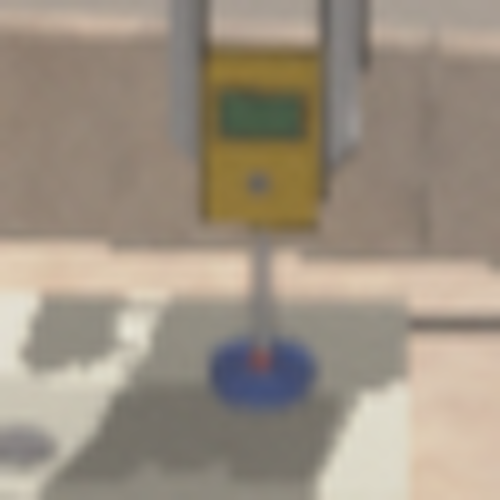

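View pics/j0.png

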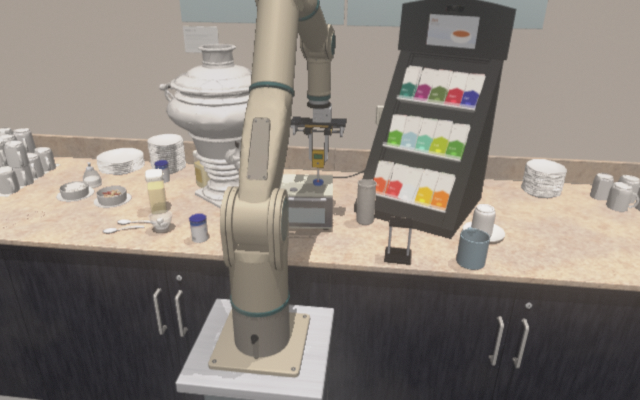

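```bash
python3 - <<'E'
from m import *
# red profile along rod column
def prof(f,r0,r1,cols):
    im=cv2.imread(f).astype(float); R=(im[...,2]-0.5*(im[...,0]+im[...,1]))[r0:r1,cols].sum(1); return R.round(0)
for f,r0,x,y,z in (("pics/side0.png",0,422.4,-332.8,75),("pics/g_side.png",0,638,-59.6,216.5),("pics/j0.png",0,638.8,-59.6,147.1)):
    p=proj("side",[[x-3,y,z],[x-3,y,z-4]]); r=int(p[0,1]); c=int(round(p[0,0]))
    print(f,p.round(2),"rows from",r-4,prof(f,r-4,r+6,slice(c-2,c+3)))
im=cv2.imread("pics/j0.png"); print(im[174:188,317]); print(im[174:188,313])
E
```

```text
pics/side0.png [[399.04 236.09]
 [398.93 237.24]] rows from 232 [119. 120. 124. 172. 207. 160. 126. 123. 122. 129.]
pics/g_side.png [[317.57 161.57]
 [317.56 162.69]] rows from 157 [ 84.  91.  96. 102. 131. 131. 103.  97. 100. 100.]
pics/j0.png [[317.39 180.54]
 [317.38 181.62]] rows from 176 [  41.   36.    0.  -38.   -3.   -6.  -96. -147. -142.  -78.]
[[129 137 145]
 [121 126 131]
 [120 125 128]
 [118 124 127]
 [116 115 117]
 [109 101 107]
 [ 91  84 108]
 [ 90  78 101]
 [109  81  82]
 [119  82  70]
 [121  83  72]
 [116  93  86]
 [107 106 106]
 [103 112 115]]
[[155 174 192]
 [138 152 159]
 [133 145 149]
 [130 141 145]
 [130 140 144]
 [127 127 126]
 [116 104 101]
 [106  88  82]
 [102  82  78]
 [104  89  85]
 [104 100  99]
 [104 110 112]
 [104 112 117]
 [104 114 117]]
```

```bash
python3 - <<'E'
from m import *
read_camera("side"); print([d["at"] for d in place_of("side","door_bar")[:1]]); s=state(); print(s["ee_pos"],abs(s["dq"]).max(),s["ft_force"])
hand_in()
E
```

```text
[[522.0, -27.6, 130.5]]
[638.79261507 -59.57571461 218.51346227] 0.0022422801036128728 [-0.26614089  0.08313527 -1.07482055]
the job is handed in; nothing more can be done
```

I shut the warmer door first. Then I lifted the probe from its stand and lowered it through the blue port to its red ring. I handed the job in at about 15 s with the gripper still holding it there.

- **Door:** I pushed the bar until it stopped moving under about 11 N. The last picture puts the bar at x 522, z 130.5 mm, which matches fully shut.
- **Depth:** The red ring's upper edge is at 147.1 mm by the arm's position, against 147 mm for the top of the port. The ring's place in the side picture agrees.
- **Upright and still:** The tool is within 0.2° of vertical, and joint speeds are about zero.
- **Contact:** Force readings stayed near zero, at most about 2 N, while the rod went in, so I saw no sign of the probe touching the warmer.
- **Centring:** The side picture shows the rod centred left to right. Front to back, the arm hid the port from the top camera, so that rests on earlier measurements. Those agreed to about 2 mm, while the side camera's absolute positions read 3–6 mm further back than the top camera's; I worked from differences within each camera to cancel that.
- **Other objects:** They looked unmoved in the last side picture.

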